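# Sound the depth of a blind bore at the goods-in desk

## Task

Take the depth gauge out of its stand and lower its rod into the narrow bore of the clamped aluminium housing until the rod bottoms out, letting its sliding stop come to rest on the housing's face and ride up the rod. Hold it down on the bottom for two seconds with a light, steady push of about 10 newtons (never hard), then let go and leave the gauge standing upright in the bore, rod on the bottom and stop flat on the face, so the depth can be read off. Leave the other things on the desk where they are.

Things in the scene. Friction and masses are not known exactly. Their poses are not given: they have to be found in the camera images.
- gauge: depth gauge, loose, about 140 g: upright steel rod 10 mm in diameter, 95 mm long, chamfered tip, topped by a dark round knurled knob 26 mm in diameter, 30 mm tall (95 to 125 mm above the tip); a steel stop collar rides on the rod. Origin at the rod's tip, z along the rod up to the knob. Starts upright in the stand, stop resting on the stand's top, tip 12 mm below that top
- knob (a point): centre of the gauge's grip knob, 110 mm above the rod's tip, on the rod's axis; grip it here from above, across its 26 mm diameter
- rod_tip (a point): the rod's tip, the gauge's lowest point
- stop (a joint): sliding stop collar on the rod: flange 40 mm across and 6 mm thick, 22 mm hub 10 mm tall above it. Friction keeps it where it is; it takes about 3 N to slide. Value 0 to 0.055 m: how far it has ridden up towards the knob; at 0 (the start) the tip stands 12 mm beyond the stop's underside, so the reach beyond the stop is 12 mm + value
- stop_face (a point): centre of the stop's flat underside
- housing: fixed aluminium housing, 130 mm (x) by 60 mm (y), on a dark base plate 170 by 85 mm; top face 72 mm above the desk. Origin under the base plate's centre. In its top: a narrow blind bore 11.6 mm in diameter at x = -32.5 mm, depth unknown, 26 to 46 mm, its bottom (bore_floor) hard and flat; at x = +32.5 mm a wide recess 31 mm across, 18 mm deep, not to be sounded
- bore_mouth (a point): centre of the narrow bore's mouth (2 mm chamfer), level with the housing's top face; z is up along the bore
- stand: black gauge stand, a fixed block 90 by 70 mm and 34 mm tall, with an 18 mm through hole in its centre in which the gauge's rod hangs. Origin at the centre of its underside
- carton: bystander: cardboard carton 100 by 70 by 50 mm, origin under its centre
- white_carton: bystander: white carton 90 by 60 by 35 mm, origin under its centre
- bearing: bystander: steel ring 42 mm across, 12 mm tall, origin under its centre
- driver: bystander: screwdriver lying on the desk
- jar: bystander: small capped jar 50 mm across, 70 mm tall, origin under its centre
- bush: bystander: small flanged brass bush 44 mm across, 30 mm tall, origin under its centre
There are look-alikes about, which are no part of the job. Several things have the shape of the gauge; the one meant has the colours described above.

How it is judged (in metres and radians):
On the way, in this order (a step that is already met when the one before it is completed fails the run):
1. the gauge is lifted clear of its stand (height (world z) of rod_tip above 0.05 m), for 0.1 s.
2. the rod is in the narrow bore, upright, with the stop on the housing's face and riding up (horizontal distance between rod_tip and bore_mouth below 0.004 m and angle between gauge's own z axis and vertical below 0.08 rad and z of stop_face in the frame of bore_mouth below 0.002 m and value of joint stop above 0.003 m), for 0.05 s.
3. the rod is held on the bottom of the bore with 5 to 20 N between gauge and housing, for 1.2 s (horizontal distance between rod_tip and bore_mouth below 0.004 m and angle between gauge's own z axis and vertical below 0.08 rad and z of stop_face in the frame of bore_mouth below 0.002 m and value of joint stop above 0.011 m and contact force between gauge and bore_floor above 2 N and contact force between gauge and housing between 5 and 20 N), for 1.2 s.
At the end, for the whole second after the job is handed in: the gauge stands released and still in the narrow bore: tip within 4 mm of the bore's axis, upright within 0.08 rad, rod within 2 mm of the bottom and stop's underside within 2 mm of the housing's face (horizontal distance between rod_tip and bore_mouth below 0.004 m and angle between gauge's own z axis and vertical below 0.08 rad and z of stop_face in the frame of bore_mouth below 0.002 m and z of rod_tip in the frame of bore_floor below 0.002 m and linear speed of gauge below 0.01 m/s); the robot touches nothing.
It fails at once if the gauge is pressed against the housing with more than 25 N (contact force between gauge and housing above 25 N).
It fails at once if a bystander is moved by more than 30 mm (distance of any of carton, white_carton, bearing, driver, jar, bush from where it was at the start of the episode above 0.03 m).
It also fails if it takes over 58 s, if anything falls off the work surface, if the arm or the gripper's body presses on something with over 40 N, if the wrist force passes 120 N, or if a joint passes its speed limit or range.

## Robot

A 6-joint arm with a two-finger parallel gripper is mounted at the origin on the work surface. World frame = base frame: x ahead of the robot, y to its left, z up, the work surface at z = 0. Lengths are in mm, angles in rad, forces in N, time in s.
With the tool pointing down it reaches from about 400 to 825 mm from the base axis. Payload 7 kg.
Tool frame: the origin (TCP) lies on the front face of the gripper's body, between the roots of the fingers; the fingertips stand 73 mm ahead of it and the grasp point (between the pads) lies 54 mm ahead of it; z points along the fingers, y is the line along which they close (so a half turn about z gives the same grasp; the last joint's range is limited). The gripper opens to 85 mm and grips with 20 to 120 N. Pads are 22 mm wide; open, the fingers measure 114 mm over their backs; the gripper's body (76 mm by 85 mm) begins 54 mm behind the grasp point. The pads swing forward as they close: fully open they stand 13 mm farther back than shut.
Start: joints at [1.498, 0.359, 0.012, 0, -1.224, -0.288], TCP at [238.298, 631.514, 303.902] pointing down, gripper open.
Joint ranges: [-3.07, 3.07], [-1.43, 2.12], [-1.02, 1.25], [-3.03, 1.67], [-3.05, -0], [-3.03, 3.03]. Speed limits (rad/s): [2.39, 2.39, 3.01, 3.14, 3.14, 3.14].

## Interface

Orientations are given as [roll, pitch, yaw] about the fixed x, y, z axes, in that order (R = Rz(yaw) Ry(pitch) Rx(roll)).
In Python, from bench import robot gives the robot as it stands. The module is installed in compiled form; this text tells all that it offers.
- The arm moves only by the shell command python3 -m inch 'ROWS' [FORCE]. ROWS is JSON, one flat list of numbers, 5 for each row, row after row: the shift along the tool's x, y, z in units of 40 mm (1.0 is 40 mm), then the turn about the tool's z in units of 8 degrees (1.0 is 8 degrees), then the finger opening in mm, from 0 to 85.4. In form: [tx, ty, tz, spin, fingers, tx, ty, tz, spin, fingers, ...]. A call has 1 to 5 rows; each row is the pose to reach, as a shift and turn from the pose commanded when the call began, along the tool's axes at that moment; what a row does not reach only later rows make up. A row lasts 1/10 s, in which the tool goes at most 50 mm and 8.59 degrees, less where a joint would pass 70% of its speed; a pose out of reach is approached as far as the arm can. A call with a gripper value outside its range is refused whole. The fingers move at their own pace and stop on an object; FORCE is the grip in N (left out, the last holds). Time passes only in rows, so rows that repeat a pose let the fingers close. It gives the time, the measured TCP pose, the force, the opening and the grip force at its end, in the units of the state.
- robot.observe(): the state, without advancing time (a new reading comes with each control period).
- robot.get_image(name): name is "scene" or "top"; returns a dict with "frame" (384x512x3 uint8, red, green, blue), "z_map" (384x512 float32, mm along the optical axis (not along the pixel's ray), 0 where there is no reading), "fov_y" (degrees; the focal length in pixels is half the picture's height over the tangent of half this angle, whatever the lens; pixels are square), "cx", "cy" (the principal point, pixels), "rvec" (rotation vector, rad) and "tvec" (3), from world to camera coordinates, as OpenCV has them. Camera axes: x right, y down, z forward; pixel columns grow to the right and rows downward; lengths in mm; the calibration is good to about 2 mm. A picture is of the moment at which its call begins.
- robot.sign_off(): hands the job in; it is judged then, once.
The state is a dict: "time": time; "joint_pos": joint angles; "joint_velocities": joint speeds; "joint_efforts": joint torques, N m; "tcp_pos": TCP position; "eef_rot": TCP orientation; "wrist_force": force on the tool from outside, world axes, zero at the start; "moment": the same for the moment, N m; "gripper_width": finger opening in mm; "gripper_force": force on a finger pad.
Only numpy, scipy, OpenCV 4.12 (cv2) and the standard library are available. Lean on these libraries where they do the work, as an engineer would, in place of code of your own. Each camera call takes 0.05 s, during which the arm holds its last target. There are 200 camera calls.

## Working session

There is one attempt and no reset: what is moved stays moved. The work goes in short steps, Python scripts to look and compute and a shell command to move; the robot and the scene stay as the last step left them, time stands still between calls to the robot, and variables do not carry over. Pictures are saved under pics/ and viewed, at most 10 in all, crops included, and the job is handed in when it is done.

```bash
mkdir -p pics; cat > h.py <<'E'
import numpy as np, cv2, pickle
from bench import robot
def grab(n):
    d=robot.get_image(n); pickle.dump(d,open(f'{n}.pkl','wb')); return d
def load(n): return pickle.load(open(f'{n}.pkl','rb'))
def cam(d):
    R=cv2.Rodrigues(np.array(d['rvec'],float))[0]; t=np.array(d['tvec'],float).ravel()
    f=d['frame'].shape[0]/2/np.tan(np.radians(d['fov_y'])/2); return R,t,f
def ray(d,u,v,z):
    R,t,f=cam(d); c=-R.T@t; r=R.T@np.array([(u-d['cx'])/f,(v-d['cy'])/f,1]); return c+r*(z-c[2])/r[2]
def cloud(d):
    R,t,f=cam(d); Z=d['z_map'].astype(float); v,u=np.mgrid[:Z.shape[0],:Z.shape[1]]
    P=np.stack([(u-d['cx'])/f*Z,(v-d['cy'])/f*Z,Z],-1); return np.where(Z[...,None]>0,(P-t)@R,np.nan)
E
python3 - <<'E'
from h import *
for n in('scene','top'):
    d=grab(n); print(n,{k:v for k,v in d.items() if k not in('frame','z_map')}, -cam(d)[0].T@cam(d)[1], (d['z_map']>0).mean())
a=[cv2.cvtColor(load(n)['frame'],cv2.COLOR_RGB2BGR) for n in('scene','top')]
cv2.imwrite('pics/a.png',cv2.resize(a[0],(800,600)));cv2.imwrite('pics/b.png',cv2.resize(a[1],(800,600)))
print(robot.observe())
E
```

```text
scene {'fov_y': 45.82423700125187, 'cx': 255.73586285340772, 'cy': 195.91056166926015, 'rvec': array([ 2.49988154,  0.66665059, -0.20815411]), 'tvec': array([-484.36631592, -167.34143629, 1316.75635587])} [ 853.36476697 -488.38527346 1014.74606882] 0.9962056477864584
top {'fov_y': 48.38314459152801, 'cx': 253.68544481572226, 'cy': 187.96757338804707, 'rvec': array([ 2.18507881, -2.21019528,  0.06822208]), 'tvec': array([  -3.36975479,  563.19919125, 1150.35170539])} [ 4.99940777e+02 -3.64120253e-01  1.17922552e+03] 0.995880126953125
{'time': 0.1, 'joint_pos': array([ 1.49808940e+00,  3.59324464e-01,  1.11727009e-02, -2.87154447e-04,
       -1.22409862e+00, -2.88079161e-01]), 'joint_velocities': array([ 0.00195186, -0.00162001,  0.00258716, -0.00059341, -0.00226539,
       -0.00080591]), 'joint_efforts': array([-1.32271551e-03, -5.84767377e+01,  2.94106829e+01,  6.95452809e+00,
       -3.19806146e-03,  8.21034888e-06]), 'tcp_pos': array([238.20334837, 631.24196644, 303.06486475]), 'eef_rot': array([ 3.14012181e+00, -1.54314994e-04, -3.60883742e-01]), 'wrist_force': array([ 0.04088307, -1.29460229, -0.08877447]), 'moment': array([-0.01696725,  0.00121138,  0.01292896]), 'gripper_force': 0.0, 'gripper_width': 85.3079757910702}
```

View pics/a.png

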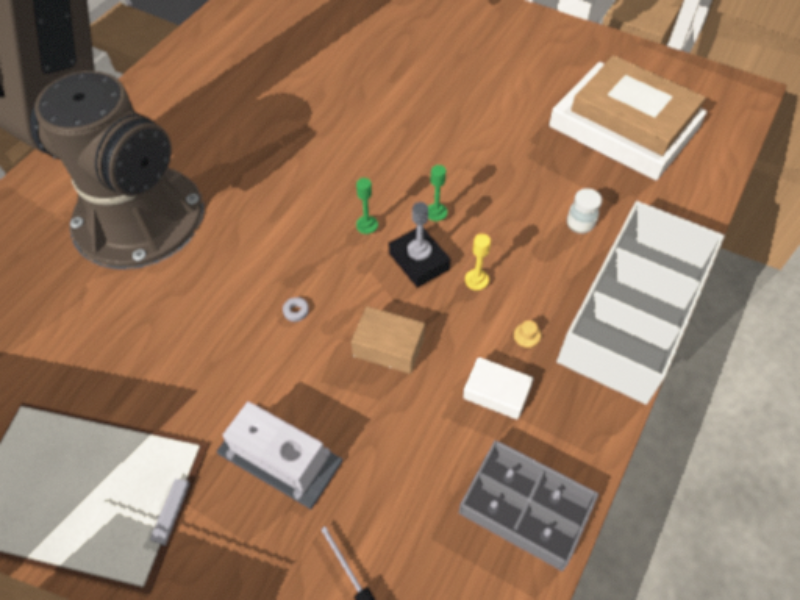

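View pics/b.png

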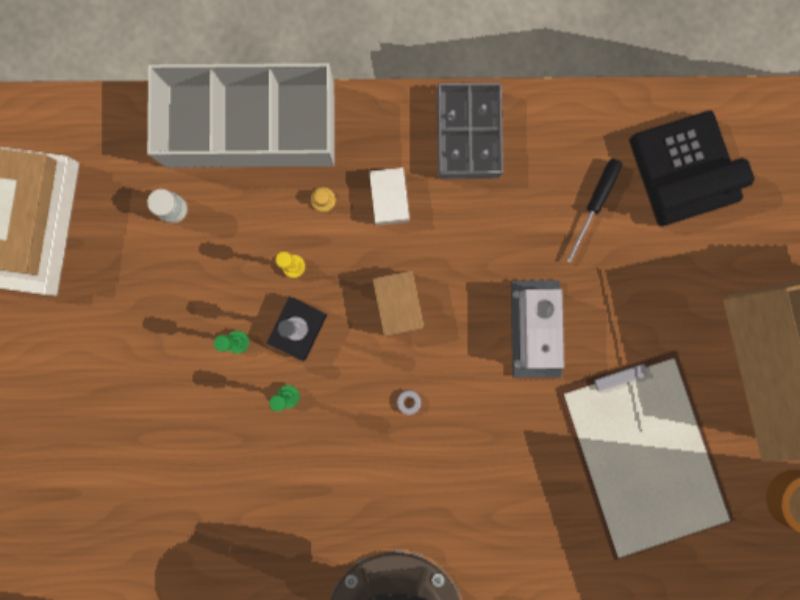

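Scene view (800-px): candidates for the gauge are grey/steel with dark knob in the black stand (420,235), green at (367,205) and (438,192), and yellow (480,262). The parts-tray pegs at (510,470) are too small. I choose the one in the black stand. Housing bore is at (253,430) and recess at (290,450). In the top view the gauge is at (290,328), bore at (545,349), recess at (545,308).

```bash
python3 - <<'E'
from h import *
tiles=[]
for n,(g,b) in {'scene':((269,150),(162,275)),'top':((186,210),(349,223))}.items():
    d=load(n); P=cloud(d); f=d['frame']
    x=cv2.cvtColor(f,cv2.COLOR_RGB2BGR)
    tiles.append([cv2.resize(x[c[1]-32:c[1]+32,c[0]-42:c[0]+42],(400,300),interpolation=cv2.INTER_CUBIC) for c in (g,b)])
    hsv=cv2.cvtColor(f,cv2.COLOR_RGB2HSV)
    m=np.zeros(f.shape[:2],bool); m[g[1]-40:g[1]+40,g[0]-40:g[0]+40]=1
    kn=m&(P[...,2]>125)&(P[...,2]<155)&(hsv[...,1]<60)
    tp=m&(P[...,2]>142)&(hsv[...,1]<60)
    print(n,'knob',kn.sum(),np.nanmean(P[kn],0),'top',tp.sum(),P[tp].mean(0),(P[tp].min(0)+P[tp].max(0))/2)
    fl=m&(P[...,2]>36)&(P[...,2]<44)&(hsv[...,1]<60)&(hsv[...,2]>80); print('flange',fl.sum(),P[fl].mean(0))
    m[:]=0; m[b[1]-60:b[1]+60,b[0]-60:b[0]+60]=1
    h=(m&(abs(P[...,2]-72)<4)).astype(np.uint8)
    c=max(cv2.findContours(h,0,1)[0],key=cv2.contourArea).reshape(-1,2)
    w=np.array([ray(d,u,v,72)[:2] for u,v in c],np.float32); print('housing rect',cv2.minAreaRect(w), 'zmed',np.nanmedian(P[h>0][:,2]))
    # dark holes inside the top face
    hull=np.zeros_like(h); cv2.fillPoly(hull,[cv2.convexHull(c)],1); hull=cv2.erode(hull,np.ones((5,5)))
    gr=cv2.cvtColor(f,cv2.COLOR_RGB2GRAY); med=np.median(gr[hull>0])
    nn,l,s,ce=cv2.connectedComponentsWithStats(((gr<0.8*med)&(hull>0)).astype(np.uint8))
    for i in range(1,nn):
        if s[i,4]>6: print('hole',s[i,4],ce[i],ray(d,*ce[i],72))
cv2.imwrite('pics/c.png',np.vstack([np.hstack(t) for t in tiles]))
E
```

```text
scene knob 112 [505.8156709  159.0931526  142.45020287] top 70 [504.69854145 160.98418689 147.97817826] [503.95854722 162.1023685  146.92754198]
flange 105 [503.60979656 161.01735025  40.79777443]
housing rect ((497.9233703613281, -253.3603973388672), (132.04360961914062, 61.675575256347656), 0.11960750073194504) zmed 73.5236208676163
hole 18 [161.77777778 274.5       ] [ 466.16709291 -254.43628117   72.        ]
hole 119 [184.76470588 288.84033613] [ 529.75392672 -256.55278656   72.        ]
top knob 101 [506.65503259 162.75282482 145.58104245] top 92 [506.66263647 163.50669026 146.57667429] [507.16665637 164.57923221 147.35771087]
flange 82 [505.81854928 156.68951454  39.77553172]
housing rect ((501.6176452636719, -252.8180694580078), (60.924842834472656, 127.50125885009766), 89.99794006347656) zmed 71.95109801192099
hole 111 [348.58558559 197.3963964 ] [ 532.77167767 -255.39297801   72.        ]
hole 19 [348.78947368 222.63157895] [ 467.46530709 -254.3729916    72.        ]
```

View pics/c.png

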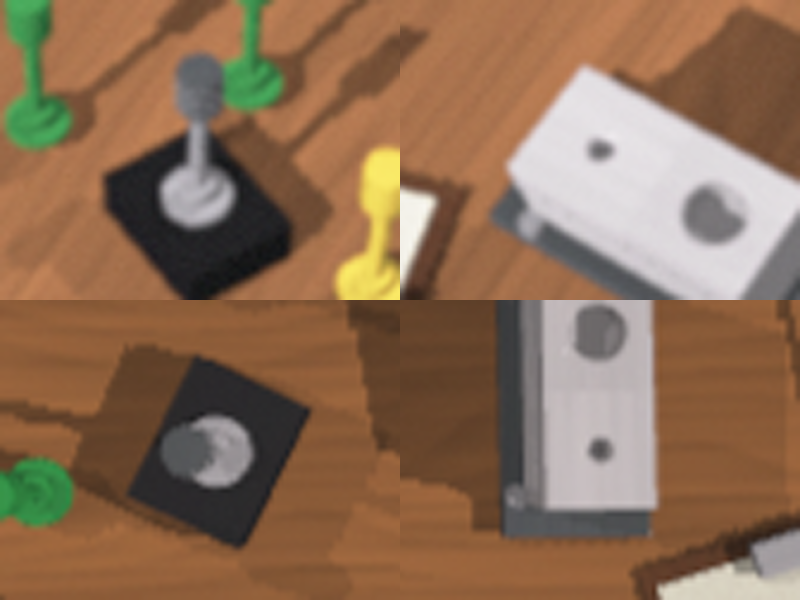

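The crop confirms it: a dark-grey knob (200,85) on a steel rod with steel flange in the black stand; the bore shows at (600,150) and (600,450). I'll move over the gauge.

```bash
cat >> h.py <<'E'
from scipy.spatial.transform import Rotation as Ro
def rows(x,y,z,yaw=0.):
    s=robot.observe(); R=Ro.from_euler('xyz',s['eef_rot']); d=R.inv().apply(np.array([x,y,z])-s['tcp_pos'])/40
    print('t',s['time'],'tcp',s['tcp_pos'].round(2),s['eef_rot'].round(4),'F',s['wrist_force'].round(2),s['gripper_width'],s['gripper_force'])
    print('units',d.round(3),'spin',round(-np.degrees(yaw-s['eef_rot'][2])/8,3))
E
python3 -m inch '[1.0,0.8,0,-0.5,85, 2.0,1.6,0,-1.0,85, 3.0,2.4,0,-1.5,85, 4.0,3.2,0,-2.0,85, 5.0,4.2,0,-2.59,85]'
python3 -c "
from h import *
rows(505.5,162,290)"
```

```text
time: 0.6
tcp_pos: [362.0, 412.3, 303.5]
eef_rot: [3.141, 0.0, 0.004]
wrist_force: [0.6, 0.7, -0.6]
gripper_width: 85.0
gripper_force: 0.0
t 0.6 tcp [362.03 412.28 303.55] [3.1411e+00 1.0000e-04 4.0000e-03] F [ 0.6   0.65 -0.65] 84.97442518517893 0.0
units [3.562 6.271 0.341] spin 0.028
```

```bash
python3 -m inch '[0.6,1.0,0,0,80, 1.2,2.1,0,0,75, 1.8,3.1,0,0,70, 2.4,4.1,0,0,65, 2.9,5.0,0,0,65]'
python3 -m inch '[0.59,1.04,0,0,60, 0.59,1.04,0,0,60, 0.59,1.04,0,0,60,0.59,1.04,0,0,60]'
python3 - <<'E'
from h import *
rows(505.5,162,186)
a=[cv2.cvtColor(grab(n)['frame'],cv2.COLOR_RGB2BGR) for n in('scene','top')]
cv2.imwrite('pics/d.png',np.hstack([cv2.resize(a[0][90:210,200:330],(400,370)),cv2.resize(a[1][140:270,110:250],(400,370))]))
E
```

```text
time: 1.1
tcp_pos: [478.0, 212.2, 303.9]
eef_rot: [3.142, 0.0, 0.001]
wrist_force: [0.4, 0.1, -0.6]
gripper_width: 64.9
gripper_force: 0.0
time: 1.5
tcp_pos: [500.9, 172.9, 303.7]
eef_rot: [3.142, 0.0, 0.001]
wrist_force: [-0.8, 1.1, -0.7]
gripper_width: 60.0
gripper_force: 0.0
t 1.5 tcp [500.86 172.94 303.7 ] [3.1415e+00 4.0000e-04 9.0000e-04] F [-0.84  1.12 -0.7 ] 60.031930887505034 0.0
units [0.117 0.273 2.942] spin 0.006
```

View pics/d.png

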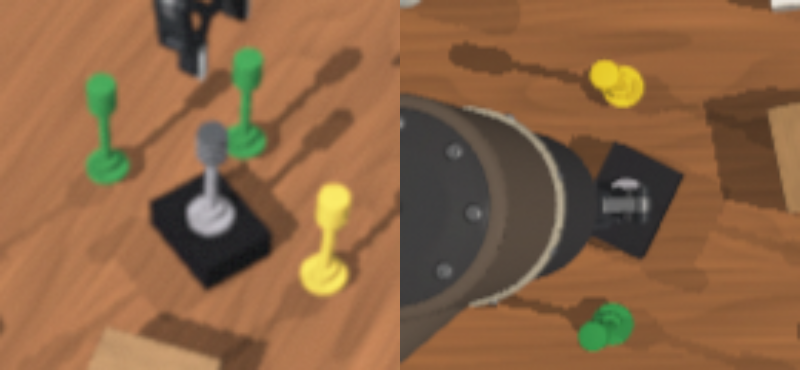

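Scene crop shows the gauge at (210,140) untouched with the gripper above it; the top crop is hidden by the wrist. I'll correct the xy, then descend.

```bash
python3 -m inch '[0.12,0.27,0,0,60, 0.12,0.27,0.75,0,60, 0.12,0.27,1.5,0,60, 0.12,0.27,2.25,0,60, 0.12,0.27,2.94,0,60]'
python3 -m inch '[0,0,0,0,60, 0,0,0,0,60]'
python3 - <<'E'
from h import *
rows(505.5,162,186)
a=[cv2.cvtColor(grab(n)['frame'],cv2.COLOR_RGB2BGR) for n in('scene','top')]
cv2.imwrite('pics/e.png',cv2.resize(a[0][90:210,200:330],(600,555),interpolation=cv2.INTER_CUBIC))
E
```

```text
time: 2.1
tcp_pos: [505.6, 162.1, 185.2]
eef_rot: [-3.142, -0.0, 0.002]
wrist_force: [-0.7, -0.0, -0.6]
gripper_width: 60.0
gripper_force: 0.0
time: 2.3
tcp_pos: [506.1, 162.2, 186.7]
eef_rot: [3.141, 0.0, 0.002]
wrist_force: [0.2, -0.5, 1.0]
gripper_width: 60.0
gripper_force: 0.0
t 2.3 tcp [506.13 162.15 186.75] [3.1408e+00 3.0000e-04 2.1000e-03] F [ 0.21 -0.54  1.04] 59.962781800656956 0.0
units [-0.016  0.004  0.019] spin 0.015
```

View pics/e.png

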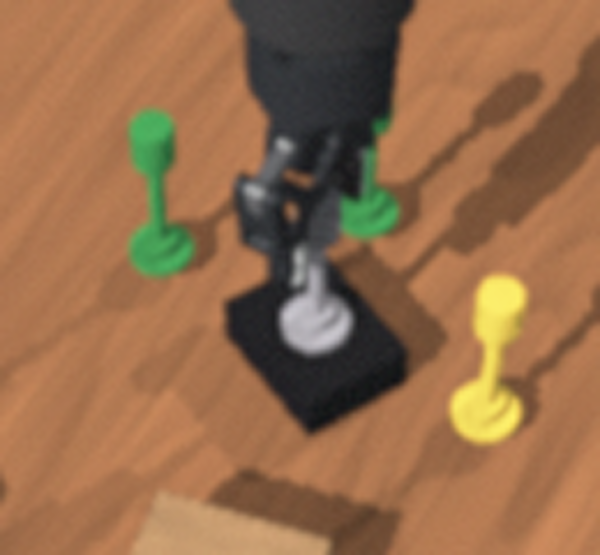

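Knob (325,215) sits between the fingers, none touching. Close.

```bash
python3 -m inch '[0,0,0,0,20, 0,0,0,0,20, 0,0,0,0,20, 0,0,0,0,20, 0,0,0,0,20]' 60
python3 -m inch '[0,0,0,0,20, 0,0,0,0,20, 0,0,0,0,20, 0,0,-0.15,0,20, 0,0,-0.3,0,20]'
python3 -m inch '[0,0,-0.5,0,20, 0,0,-1,0,20, 0,0,-1.5,0,20, 0,0,-2,0,20, 0,0,-2,0,20]'
python3 -c "
from h import *
rows(467.2,-254,260)"
```

```text
time: 2.9
tcp_pos: [506.3, 162.2, 186.8]
eef_rot: [-3.141, -0.001, 0.001]
wrist_force: [0.3, 1.7, 2.2]
gripper_width: 24.3
gripper_force: 58.7
time: 3.4
tcp_pos: [505.3, 161.2, 198.1]
eef_rot: [3.14, 0.002, 0.001]
wrist_force: [-0.4, -0.0, -1.5]
gripper_width: 24.3
gripper_force: 58.8
time: 3.9
tcp_pos: [506.7, 162.0, 281.3]
eef_rot: [-3.14, -0.004, 0.001]
wrist_force: [0.3, -0.2, -1.1]
gripper_width: 24.5
gripper_force: 58.9
t 3.9 tcp [506.71 162.01 281.29] [-3.1398e+00 -3.6000e-03  1.1000e-03] F [ 0.3  -0.22 -1.1 ] 24.507185206411425 58.89037549495697
units [-1.001 10.4    0.51 ] spin 0.008
```

```bash
python3 -m inch '[-0.1,0.5,0,0,20, -0.3,1.5,0,0,20, -0.5,2.6,0,0,20, -0.7,3.7,0,0,20, -0.9,4.8,0,0,20]'
python3 -m inch '[-0.1,1.1,0,0,20, -0.1,2.2,0,0,20, -0.1,3.3,0,0,20, -0.1,4.3,0,0,20, -0.1,5.0,0,0,20]'
python3 -m inch '[0,0.3,0,0,20, 0,0.5,0,0,20, 0,0.5,0,0,20, 0,0.5,0,0,20, 0,0.5,0,0,20]'
python3 - <<'E'
from h import *
rows(467.2,-254,270)
a=[cv2.cvtColor(grab(n)['frame'],cv2.COLOR_RGB2BGR) for n in('scene','top')]
cv2.imwrite('pics/f.png',np.hstack([cv2.resize(a[0][190:340,90:240],(400,400)),cv2.resize(a[1][140:290,270:420],(400,400))]))
E
```

```text
time: 4.4
tcp_pos: [468.3, -32.4, 277.4]
eef_rot: [3.141, 0.002, 0.001]
wrist_force: [1.3, -0.2, -0.8]
gripper_width: 24.3
gripper_force: 59.1
time: 4.9
tcp_pos: [464.5, -232.8, 277.3]
eef_rot: [-3.141, 0.002, -0.001]
wrist_force: [0.2, 0.9, -1.0]
gripper_width: 24.5
gripper_force: 59.0
time: 5.4
tcp_pos: [466.3, -249.3, 278.4]
eef_rot: [-3.141, -0.0, 0.002]
wrist_force: [0.6, -0.1, -1.9]
gripper_width: 24.3
gripper_force: 59.1
t 5.4 tcp [ 466.32 -249.28  278.37] [-3.1415e+00 -1.0000e-04  2.1000e-03] F [ 0.55 -0.06 -1.86] 24.33809055954971 59.086993932724
units [0.022 0.118 0.209] spin 0.015
```

View pics/f.png

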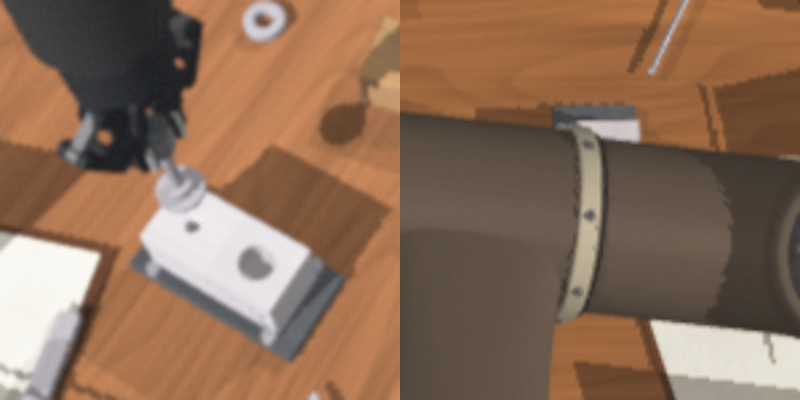

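Scene crop: gauge hangs upright from the gripper, flange at (180,190), bore visible at (190,226), wide recess (255,262); the top view is blocked by the arm. I'll measure the flange and bore in the scene camera alone so that calibration bias cancels.

```bash
cat > m.py <<'E'
from h import *
def bore(d):
    g=cv2.cvtColor(d['frame'],cv2.COLOR_RGB2GRAY).astype(float); u0,v0=162,275
    w=g[v0-5:v0+6,u0-5:u0+6]; W=np.clip(np.median(w)-15-w,0,60); v,u=np.mgrid[v0-5:v0+6,u0-5:u0+6]
    c=((W*u).sum()/W.sum(),(W*v).sum()/W.sum()); return c,ray(d,*c,72)
def flange(d,tcpz,r=20,off=146.4,win=45,plot=False):
    # tip = tcpz-164.4; flange top = tip+18
    zt=tcpz-off; P=cloud(d); s=cv2.cvtColor(d['frame'],cv2.COLOR_RGB2HSV)
    R,t,f=cam(d); tcp=robot.observe()['tcp_pos']; c=R@np.array([tcp[0],tcp[1],zt])+t
    u,v=int(c[0]/c[2]*f+d['cx']),int(c[1]/c[2]*f+d['cy'])
    m=np.zeros(s.shape[:2],bool); m[v-win//2:v+win//2,u-win//2:u+win//2]=1
    m&=(abs(P[...,2]-zt)<3)&(s[...,1]<70)
    q=np.argwhere(m); xy=np.array([ray(d,b,a,zt)[:2] for a,b in q],np.float32)
    return m.sum(),cv2.minEnclosingCircle(xy),np.median(P[m][:,2])-zt,xy.mean(0)
E
python3 - <<'E'
from m import *
print('bore before',bore(load('scene')))
z=robot.observe()['tcp_pos'][2]
for i in range(4):
    d=grab('scene'); print(bore(d),flange(d,z)); 
print(robot.observe()['tcp_pos'])
E
```

```text
bore before ((np.float64(161.53519855595667), np.float64(274.6326714801444)), array([ 465.88638996, -254.9599798 ,   72.        ]))
((np.float64(161.54257246376812), np.float64(274.6376811594203)), array([ 465.90774899, -254.96145581,   72.        ])) (np.int64(128), ((463.10968017578125, -247.49673461914062), 20.78180503845215), np.float64(1.4743588834378158), array([ 464.79108, -251.57878], dtype=float32))
((np.float64(161.5371376811594), np.float64(274.6286231884058)), array([ 465.88439508, -254.95004739,   72.        ])) (np.int64(120), ((463.16351318359375, -247.2443084716797), 20.77971839904785), np.float64(1.3861887503098274), array([ 465.701  , -250.78816], dtype=float32))
((np.float64(161.54439461883408), np.float64(274.63139013452917)), array([ 465.90234668, -254.94733916,   72.        ])) (np.int64(129), ((463.16351318359375, -247.2443084716797), 20.77971839904785), np.float64(1.5955141940789588), array([ 466.90372, -251.13506], dtype=float32))
((np.float64(161.54166666666666), np.float64(274.62590579710144)), array([ 465.889294  , -254.93980896,   72.        ])) (np.int64(132), ((462.45574951171875, -248.9644012451172), 20.530786514282227), np.float64(1.0484949113992172), array([ 466.28433, -251.02814], dtype=float32))
[ 466.38121551 -249.81227608  278.44056713]
```

```bash
cat >> m.py <<'E'
from scipy.optimize import least_squares
def flange2(d,zt,guess):
    P=cloud(d); R,t,f=cam(d); C=-R.T@t; n=np.array(guess)-C[:2]; n/=np.linalg.norm(n); p=np.array([-n[1],n[0]])
    m=(P[...,2]>zt-9)&(P[...,2]<zt+3.5)&(np.hypot(P[...,0]-guess[0],P[...,1]-guess[1])<28)
    m=cv2.morphologyEx(m.astype(np.uint8),cv2.MORPH_OPEN,np.ones((3,3)))
    c=max(cv2.findContours(m,0,1)[0],key=cv2.contourArea).reshape(-1,2)
    pts=[]
    g=np.array(guess,float)
    for _ in range(3):
        pts=[]
        for u,v in c:
            a=ray(d,u,v,zt)[:2]; b=ray(d,u,v,zt-6)[:2]
            if (a-g)@n>4:
                if abs((a-g)@p)>14: pts.append(a)
            elif (b-g)@n<-3: pts.append(b)
        pts=np.array(pts); s=least_squares(lambda q:np.hypot(*(pts-q[:2]).T)-q[2],[*g,20],loss='soft_l1'); g=s.x[:2]
    return s.x.round(2),len(pts),round(float(np.sqrt(np.mean(s.fun**2))),2),m.sum()
E
python3 - <<'E'
from m import *
o=robot.observe()['tcp_pos']
for i in range(3): print(flange2(grab('scene'),o[2]-146.4,(463,-248)),robot.observe()['tcp_pos'].round(2))
E
```

```text
(array([ 472.32, -254.23,    7.09]), 27, 2.6, np.uint64(57)) [ 466.34 -249.93  278.36]Traceback (most recent call last):
  File "<stdin>", line 3, in <module>
  File "m.py", line 30, in flange2
    pts=np.array(pts); s=least_squares(lambda q:np.hypot(*(pts-q[:2]).T)-q[2],[*g,20],loss='soft_l1'); g=s.x[:2]
                         ~~~~~~~~~~~~~^^^^^^^^^^^^^^^^^^^^^^^^^^^^^^^^^^^^^^^^^^^^^^^^^^^^^^^^^^^^^^^
    return func(*args, **kwargs)
    vector_fun = VectorFunction(
        fun_wrapped,
    ...<6 lines>...
        workers=workers
    )
    self._update_fun()
    ~~~~~~~~~~~~~~~~^^
    self.f = self.fun_wrapped(xp_copy(self.x))
             ~~~~~~~~~~~~~~~~^^^^^^^^^^^^^^^^^
    return np.atleast_1d(self.fun(x))
                         ~~~~~~~~^^^
    return self.f(x, *self.args, **self.kwargs)
           ~~~~~~^^^^^^^^^^^^^^^^^^^^^^^^^^^^^^
  File "m.py", line 30, in <lambda>
    pts=np.array(pts); s=least_squares(lambda q:np.hypot(*(pts-q[:2]).T)-q[2],[*g,20],loss='soft_l1'); g=s.x[:2]
                                                           ~~~^~~~~~
ValueError: operands could not be broadcast together with shapes (0,) (2,)
```

```bash
python3 - <<'E'
from m import *
o=robot.observe()['tcp_pos']; zt=o[2]-146.4
D=[grab('scene') for _ in range(5)]; d=D[0]; d['z_map']=np.median([x['z_map'] for x in D],0)
pickle.dump(d,open('med.pkl','wb'))
P=cloud(d); R,t,f=cam(d); c=R@np.array([464,-250,zt])+t; u=int(c[0]/c[2]*f+d['cx']);v=int(c[1]/c[2]*f+d['cy']); print(u,v,zt)
for a in range(v-22,v+16): print(a,' '.join('%3d'%max(0,min(999,P[a,b,2])) if np.isfinite(P[a,b,2]) else '  .' for b in range(u-16,u+18)))
E
```

```text
156 261 131.95019771187927
239 287 284 282 279 276 239 239 241 239 240 239 238 237 235 223 220 223 218 216 212   2   4   2   0   0   0   1   2   1   0   0   0   2   2
240 283 282 280 275 273 239 240 240 239 239 240 238 236 231 222 214 217 216 213   2   3   1   2   3   1   2   3   0   2   1   3   1   2   1
241 277 280 277 274 260 239 240 239 240 239 239 238 235 227 223 207 213 213   1   1   0   3   1   2   1   0   2   1   1   2   1   3   2   2
242 274 277 275 263 257 240 238 240 240 239 237 236 231 228 223 216   0   2   2   1   3   1   0   3   3   0   3   1   2   1   1   3   0   0
243 271 272 262 258 256 240 238 239 237 236 234 232 228 225 220 214   1   3   2   2   2   2   0   1   1   1   1   1   2   2   2   3   3   3
244 266 262 259 256 252 250 243 235 234 233 230 228 225 223 219 213   1   2   2   2   2   2   4   0   1   1   0   0   0   1   2   1   2   2
245 262 260 257 255 253 245 242 232 230 229 228 225 223 219 217   1   1   1   2   1   1   2   2   1   1   2   3   3   1   1   2   1   1   0
246 258 257 254 254 250 244 239 235 228 226 224 223 218 215 212   2   2   1   3   1   1   2  
[... 3546 characters left out ...]

272   1   2   1   1   0   1  73  72  72  74  75  76  73  74  74  73  73  73  74  73  72  70  69  69  73  75  72  72  74  74  74  72  73  73
273   0   3   2   0   2   2  72  73  72  72  74  73  72  73  74  74  74  74  72  74  69  66  62  64  65  74  74  74  73  73  73  73  72  74
274   1   3   1   1   2  75  74  72  73  72  74  75  72  72  73  73  74  76  72  72  64  61  59  58  55  73  74  74  73  73  73  72  72  73
275   1   1   1   2  74  74  74  73  73  74  73  74  74  73  73  72  72  74  74  73  62  58  56  50  71  73  75  74  75  74  73  73  72  74
276   1   2   2  73  75  73  73  72  74  73  72  75  73  74  73  73  72  73  73  74  73  54  50  72  76  74  75  74  74  73  74  74  74  74
```

```bash
python3 - <<'E'
from m import *
d=pickle.load(open('med.pkl','rb')); P=cloud(d)
m=np.zeros(P.shape[:2],np.uint8); m[250:272,140:175]=((P[...,2]>120)&(P[...,2]<139))[250:272,140:175]
c=cv2.findContours(m,0,1)[0]; c=max(c,key=cv2.contourArea).reshape(-1,2)
k=c[~((c[:,0]<156)&(c[:,1]<257))]
k=k[(np.abs(k-np.array([157,260.5]))**2).sum(1)>49]
e=cv2.fitEllipse(k.astype(np.float32)); print(e)
h=np.zeros(P.shape[:2],bool); h[268:281,155:169]=(P[...,2]<71.3)[268:281,155:169]; q=np.argwhere(h); 
print('hole',len(q),q.mean(0)[::-1],(q.min(0)+q.max(0))[::-1]/2)
hb=(q.mean(0)[::-1]+np.array(bore(d)[0]))/2
f=ray(d,*e[0],130.3); b=ray(d,*hb,73.5); print('flange',f,'bore',hb,b,'delta',b-f)
# vs. true top z: also knob offset check
rows(*(robot.observe()['tcp_pos'][:2]+(b-f)[:2]),270)
E
```

```text
((157.04066467285156, 260.7755126953125), (16.2833309173584, 18.50234603881836), 59.03202438354492)
hole 20 [161.95 273.9 ] [162. 274.]
flange [ 462.77755218 -248.68990834  130.3       ] bore [161.74181614 274.25986547] [ 466.3735482  -254.38674432   73.5       ] delta [  3.59599603  -5.69683598 -56.8       ]
t 6.05 tcp [ 466.29 -250.24  278.3 ] [ 3.1416e+00 -0.0000e+00  8.0000e-04] F [-0.06  0.79 -1.83] 24.23022972020518 59.08762872219086
units [0.09  0.142 0.207] spin 0.005
```

```bash
python3 -m inch '[0.09,0.13,0,0,20, 0.09,0.13,0.3,0,20, 0.09,0.13,0.6,0,20, 0.09,0.13,0.8,0,20, 0.09,0.13,0.8,0,20]'
python3 -m inch '[0,0,0,0,20, 0,0,0,0,20, 0,0,0,0,20]'
cat >> m.py <<'E'
def fl(n=4):
    D=[];T=[]
    for _ in range(n): D.append(grab('scene')); T.append(robot.observe()['tcp_pos'])
    d=D[0]; d['z_map']=np.median([x['z_map'] for x in D],0); tcp=np.mean(T,0); P=cloud(d); zt=tcp[2]-146.4+1.5
    R,t,f=cam(d); g=(tcp[0]-3.4,tcp[1]+1,zt-3); c=R@np.array(g)+t; u,v=int(round(c[0]/c[2]*f+d['cx'])),int(round(c[1]/c[2]*f+d['cy']))
    m=np.zeros(P.shape[:2],np.uint8); s=np.s_[v-12:v+13,u-14:u+15]; m[s]=((P[...,2]>zt-9)&(P[...,2]<zt+5.5))[s]
    c=max(cv2.findContours(m,0,1)[0],key=cv2.contourArea).reshape(-1,2)
    k=c[~((c[:,0]<u-1)&(c[:,1]<v-3))]; k=k[((k-[u,v])**2).sum(1)>45]
    e=cv2.fitEllipse(k.astype(np.float32)); F=ray(d,*e[0],zt-3); 
    print('ell',e,'flange',F.round(2),'tcp',tcp.round(2),'bore-flange',(np.array([466.37,-254.39])-F[:2]).round(2))
E
python3 - <<'E'
from m import *
fl(); rows(470,-255.5,240)
E
```

```text
time: 6.55
tcp_pos: [468.9, -255.2, 244.3]
eef_rot: [-3.141, 0.003, 0.001]
wrist_force: [-0.1, -0.4, -1.7]
gripper_width: 24.7
gripper_force: 59.1
time: 6.85
tcp_pos: [470.1, -255.4, 246.8]
eef_rot: [3.141, -0.001, 0.001]
wrist_force: [0.9, -0.1, -1.0]
gripper_width: 24.9
gripper_force: 59.1
ell ((159.8527069091797, 269.6293029785156), (15.792377471923828, 18.18216323852539), 56.02346420288086) flange [ 466.76 -254.     98.76] tcp [ 469.99 -255.41  246.66] bore-flange [-0.39 -0.39]
t 7.05 tcp [ 469.92 -255.42  246.57] [ 3.1415e+00 -5.0000e-04  9.0000e-04] F [-0.26 -0.81 -1.6 ] 24.864984918471784 59.10849630832672
units [0.002 0.002 0.164] spin 0.006
```

```bash
python3 -m inch '[-0.005,0.005,0.1,0,20, -0.005,0.005,0.2,0,20, -0.005,0.005,0.2,0,20]'|tail -5
for i in 1; do :; done
python3 -m inch '[0,0,0.025,0,20, 0,0,0.025,0,20]'|egrep 'pos|wrist'
python3 -m inch '[0,0,0.02,0,20, 0,0,0.02,0,20]'|egrep 'pos|wrist'
python3 -m inch '[0,0,0.015,0,20, 0,0,0.015,0,20, 0,0,0.015,0,20]'|egrep 'pos|wrist'
```

```text
tcp_pos: [469.2, -255.5, 237.5]
eef_rot: [-3.141, 0.001, 0.001]
wrist_force: [-0.9, -0.3, -1.1]
gripper_width: 24.3
gripper_force: 59.1
tcp_pos: [469.7, -255.6, 237.2]
wrist_force: [-0.3, -0.4, -1.1]
tcp_pos: [469.7, -255.6, 236.5]
wrist_force: [-0.6, -0.7, -0.6]
tcp_pos: [469.6, -255.6, 235.9]
wrist_force: [0.0, -0.6, -0.9]
```

```bash
python3 -m inch '[0,0,0.012,0,20, 0,0,0.012,0,20]'|egrep 'pos|wrist'
python3 -m inch '[0,0,0.012,0,20, 0,0,0.012,0,20]'|egrep 'pos|wrist'
python3 -m inch '[0,0,0.012,0,20, 0,0,0.012,0,20]'|egrep 'pos|wrist'
python3 -m inch '[0,0,0,0,20, 0,0,0,0,20]'|egrep 'time|pos|wrist'
```

```text
tcp_pos: [469.7, -255.6, 235.4]
wrist_force: [-0.2, -0.4, -2.6]
tcp_pos: [469.6, -255.6, 234.9]
wrist_force: [0.3, 2.0, -1.0]
tcp_pos: [469.6, -255.6, 234.4]
wrist_force: [-0.3, -0.3, -2.6]
time: 8.85
tcp_pos: [469.7, -255.6, 234.5]
wrist_force: [-0.0, 0.9, -1.6]
```

```bash
python3 -m inch '[0,0,0.015,0,20, 0,0,0.015,0,20]'|egrep 'pos|wrist'
python3 -m inch '[0,0,0.015,0,20, 0,0,0.015,0,20]'|egrep 'pos|wrist'
python3 -m inch '[0,0,0.015,0,20, 0,0,0.015,0,20]'|egrep 'pos|wrist'
python3 -m inch '[0,0,0.015,0,20, 0,0,0.015,0,20]'|egrep 'pos|wrist'
python3 -m inch '[0,0,0.015,0,20, 0,0,0.015,0,20, 0,0,0.015,0,20]'|egrep 'time|pos|wrist'
python3 -c "
from m import *
fl()"
```

```text
tcp_pos: [469.6, -255.6, 233.8]
wrist_force: [-0.3, -0.5, -1.8]
tcp_pos: [469.7, -255.6, 233.2]
wrist_force: [-0.7, 0.2, -0.8]
tcp_pos: [469.6, -255.6, 232.6]
wrist_force: [0.2, -0.3, -1.2]
tcp_pos: [469.6, -255.6, 232.0]
wrist_force: [0.2, -0.1, -1.2]
time: 9.95
tcp_pos: [469.7, -255.6, 231.5]
wrist_force: [-0.5, -0.2, -1.1]
ell ((160.87698364257812, 272.3390808105469), (15.471527099609375, 17.873699188232422), 59.077972412109375) flange [ 466.16 -254.18   83.57] tcp [ 469.68 -255.61  231.47] bore-flange [ 0.21 -0.21]
```

```bash
python3 -m inch '[0,0,0.03,0,20, 0,0,0.03,0,20]'|egrep 'pos|wrist'
python3 -m inch '[0,0,0.03,0,20, 0,0,0.03,0,20]'|egrep 'pos|wrist'
python3 -m inch '[0,0,0.03,0,20, 0,0,0.03,0,20]'|egrep 'pos|wrist'
python3 -m inch '[0,0,0.03,0,20, 0,0,0.03,0,20]'|egrep 'pos|wrist'
python3 -m inch '[0,0,0.03,0,20, 0,0,0.03,0,20]'|egrep 'pos|wrist'
python3 -m inch '[0,0,0.03,0,20, 0,0,0.03,0,20]'|egrep 'pos|wrist'
python3 -m inch '[0,0,0.02,0,20, 0,0,0.02,0,20, 0,0,0.02,0,20]'|egrep 'time|pos|wrist'
```

```text
tcp_pos: [469.6, -255.6, 230.1]
wrist_force: [-0.2, -0.3, -0.8]
tcp_pos: [469.6, -255.6, 228.9]
wrist_force: [0.2, -0.4, -1.3]
tcp_pos: [469.6, -255.6, 227.7]
wrist_force: [0.1, -0.1, -2.3]
tcp_pos: [469.6, -255.6, 226.5]
wrist_force: [-0.4, -0.0, -1.9]
tcp_pos: [469.6, -255.6, 225.3]
wrist_force: [-0.9, 0.1, -1.7]
tcp_pos: [469.7, -255.6, 224.2]
wrist_force: [0.3, -0.5, -0.3]
time: 11.65
tcp_pos: [469.8, -255.6, 223.7]
wrist_force: [-1.0, 1.6, 2.5]
```

```bash
cat > ok.py <<'E'
import sys
from bench import robot
s=robot.observe(); f=s['wrist_force']; print(s['time'],s['tcp_pos'].round(2),f.round(2)); sys.exit(bool(f[2]>float(sys.argv[1]) or abs(f[:2]).max()>6))
E
python3 -m inch '[0,0,0.03,0,20, 0,0,0.06,0,20, 0,0,0.06,0,20]'>/dev/null; python3 ok.py 6 &&
python3 -m inch '[0,0,0.03,0,20, 0,0,0.06,0,20, 0,0,0.06,0,20]'>/dev/null; python3 ok.py 6 &&
python3 -m inch '[0,0,0.03,0,20, 0,0,0.06,0,20, 0,0,0.06,0,20]'>/dev/null; python3 ok.py 6 &&
python3 -m inch '[0,0,0.03,0,20, 0,0,0.06,0,20, 0,0,0.06,0,20]'>/dev/null; python3 ok.py 6
```

```text
11.95 [ 469.66 -255.58  220.9 ] [1.08 0.56 0.89]
12.25 [ 469.66 -255.56  218.45] [0.36 0.19 1.85]
12.55 [ 469.6  -255.56  216.02] [-0.42  0.89  0.56]
12.85 [ 469.63 -255.55  213.65] [0.65 2.35 0.99]
```

```bash
python3 -m inch '[0,0,0.03,0,20, 0,0,0.03,0,20]'>/dev/null; python3 ok.py 5 &&
python3 -m inch '[0,0,0.01,0,20, 0,0,0.02,0,20]'>/dev/null; python3 ok.py 5 &&
python3 -m inch '[0,0,0.01,0,20, 0,0,0.01,0,20]'>/dev/null; python3 ok.py 5 &&
python3 -m inch '[0,0,0.01,0,20, 0,0,0.01,0,20]'>/dev/null && python3 ok.py 5 &&
python3 -m inch '[0,0,0.01,0,20, 0,0,0.01,0,20]'>/dev/null && python3 ok.py 5 &&
python3 -m inch '[0,0,0.01,0,20, 0,0,0.01,0,20]'>/dev/null && python3 ok.py 5 &&
python3 -m inch '[0,0,0.01,0,20, 0,0,0.01,0,20]'>/dev/null && python3 ok.py 5 &&
python3 -m inch '[0,0,0.01,0,20, 0,0,0.01,0,20]'>/dev/null && python3 ok.py 5 &&
python3 -m inch '[0,0,0.01,0,20, 0,0,0.01,0,20]'>/dev/null && python3 ok.py 5 &&
python3 -m inch '[0,0,0.01,0,20, 0,0,0.01,0,20]'>/dev/null && python3 ok.py 5 &&
python3 -m inch '[0,0,0.01,0,20, 0,0,0.01,0,20]'>/dev/null && python3 ok.py 5 &&
python3 -m inch '[0,0,0.01,0,20, 0,0,0.01,0,20]'>/dev/null && python3 ok.py 5
```

```text
13.05 [ 469.63 -255.56  212.5 ] [-1.21  1.52  1.64]
13.25 [ 469.67 -255.56  211.89] [-0.31  1.6   2.63]
13.45 [ 469.66 -255.56  211.42] [-0.28  1.32  0.96]
13.65 [ 469.65 -255.57  211.02] [-0.24  2.17  2.39]
13.85 [ 469.67 -255.59  210.62] [-0.24  1.89  2.76]
14.05 [ 469.64 -255.61  210.2 ] [-0.79  2.94  2.97]
14.25 [ 469.62 -255.6   209.81] [-1.1   2.52  2.57]
14.45 [ 469.67 -255.56  209.4 ] [-0.33  2.6   1.15]
14.65 [ 469.66 -255.61  209.03] [-0.07  3.43  3.24]
14.85 [ 469.67 -255.59  208.62] [0.27 3.12 2.78]
15.05 [ 469.67 -255.6   208.23] [-0.07  3.35  3.44]
15.25 [ 469.66 -255.59  207.82] [-1.02  3.31  2.13]
```

```bash

python3 -m inch '[0,-0.01,0,0,20, 0,-0.01,0,0,20, 0,-0.01,0,0,20]'>/dev/null; python3 ok.py 5 &&
python3 -m inch '[0,-0.005,0.01,0,20, 0,-0.005,0.01,0,20]'>/dev/null && python3 ok.py 5.5 &&
python3 -m inch '[0,0,0.01,0,20, 0,0,0.01,0,20]'>/dev/null && python3 ok.py 5.5 &&
python3 -m inch '[0,0,0.01,0,20, 0,0,0.01,0,20]'>/dev/null && python3 ok.py 5.5 &&
python3 -m inch '[0,0,0.01,0,20, 0,0,0.01,0,20]'>/dev/null && python3 ok.py 5.5 &&
python3 -m inch '[0,0,0.01,0,20, 0,0,0.01,0,20]'>/dev/null && python3 ok.py 5.5 &&
python3 -m inch '[0,0,0.01,0,20, 0,0,0.01,0,20]'>/dev/null && python3 ok.py 5.5 &&
python3 -m inch '[0,0,0.01,0,20, 0,0,0.01,0,20]'>/dev/null && python3 ok.py 5.5 &&
python3 -m inch '[0,0,0.01,0,20, 0,0,0.01,0,20]'>/dev/null && python3 ok.py 5.5 &&
python3 -m inch '[0,0,0.01,0,20, 0,0,0.01,0,20]'>/dev/null && python3 ok.py 5.5 &&
python3 -m inch '[0,0,0.01,0,20, 0,0,0.01,0,20]'>/dev/null && python3 ok.py 5.5 &&
python3 -m inch '[0,0,0.01,0,20, 0,0,0.01,0,20]'>/dev/null && python3 ok.py 5.5 &&
python3 -m inch '[0,0,0.01,0,20, 0,0,0.01,0,20]'>/dev/null && python3 ok.py 5.5
```

```text
15.55 [ 469.63 -255.4   207.81] [-0.41  1.17  0.43]
15.75 [ 469.69 -255.24  207.6 ] [ 0.11 -0.33  1.1 ]
15.95 [ 469.72 -255.19  207.17] [-0.61 -1.84  2.01]
16.15 [ 469.68 -255.12  206.67] [-0.64 -1.57  2.85]
16.35 [ 469.69 -255.05  206.22] [-0.19 -2.26  1.6 ]
16.55 [ 469.69 -255.02  205.81] [-0.01 -2.41  2.02]
16.75 [ 469.68 -254.98  205.41] [-1.81 -2.48  2.06]
16.95 [ 469.68 -254.99  205.01] [ 0.38 -1.11  2.  ]
17.15 [ 469.67 -254.98  204.61] [-0.03 -2.64  1.44]
17.35 [ 469.66 -254.98  204.21] [-0.57 -1.69  1.62]
17.55 [ 469.66 -254.98  203.8 ] [-0.02 -2.47  0.77]
17.75 [ 469.67 -254.99  203.4 ] [-0.2  -1.21  1.65]
17.95 [ 469.66 -254.97  203.  ] [ 0.44 -0.79  1.97]
```

```bash

python3 -m inch '[0,0.005,0.01,0,20, 0,0.005,0.01,0,20]'>/dev/null && python3 ok.py 5.5 &&
python3 -m inch '[0,0,0.01,0,20, 0,0,0.01,0,20]'>/dev/null && python3 ok.py 5.5 &&
python3 -m inch '[0,0,0.01,0,20, 0,0,0.01,0,20]'>/dev/null && python3 ok.py 5.5 &&
python3 -m inch '[0,0,0.01,0,20, 0,0,0.01,0,20]'>/dev/null && python3 ok.py 5.5 &&
python3 -m inch '[0,0,0.01,0,20, 0,0,0.01,0,20]'>/dev/null && python3 ok.py 5.5 &&
python3 -m inch '[0,0,0.01,0,20, 0,0,0.01,0,20]'>/dev/null && python3 ok.py 5.5 &&
python3 -m inch '[0,0,0.01,0,20, 0,0,0.01,0,20]'>/dev/null && python3 ok.py 5.5 &&
python3 -m inch '[0,0,0.01,0,20, 0,0,0.01,0,20]'>/dev/null && python3 ok.py 5.5 &&
python3 -m inch '[0,0,0.01,0,20, 0,0,0.01,0,20]'>/dev/null && python3 ok.py 5.5 &&
python3 -m inch '[0,0,0.01,0,20, 0,0,0.01,0,20]'>/dev/null && python3 ok.py 5.5 &&
python3 -m inch '[0,0,0.01,0,20, 0,0,0.01,0,20]'>/dev/null && python3 ok.py 5.5 &&
python3 -m inch '[0,0,0.01,0,20, 0,0,0.01,0,20]'>/dev/null && python3 ok.py 5.5 &&
python3 -m inch '[0,0,0.01,0,20, 0,0,0.01,0,20]'>/dev/null && python3 ok.py 5.5 &&
python3 -m inch '[0,0,0.01,0,20, 0,0,0.01,0,20]'>/dev/null && python3 ok.py 5.5 &&
python3 -m inch '[0,0,0.01,0,20, 0,0,0.01,0,20]'>/dev/null && python3 ok.py 5.5 &&
python3 -m inch '[0,0,0.01,0,20, 0,0,0.01,0,20]'>/dev/null && python3 ok.py 5.5
```

```text
18.15 [ 469.62 -255.06  202.54] [-0.53  0.93  1.74]
18.35 [ 469.65 -255.07  202.17] [0.17 0.99 0.8 ]
18.55 [ 469.65 -255.09  201.78] [-0.15  0.19  0.97]
18.75 [ 469.63 -255.14  201.38] [0.25 1.16 1.94]
18.95 [ 469.76 -255.19  201.29] [-0.67  0.84  5.19]
19.15 [ 469.88 -255.25  201.24] [-0.71  1.76  7.63]
```

```bash

python3 -m inch '[0,0,0.01,0,20, 0,0,0.01,0,20]'>/dev/null && python3 ok.py 12
python3 -m inch '[0,0,0,0,20, 0,0,0,0,20, 0,0,0,0,20]'>/dev/null ; python3 ok.py 12
```

```text
19.35 [ 469.98 -255.31  201.2 ] [-2.84  2.31  9.64]
19.65 [ 469.97 -255.29  201.18] [-2.32  2.89  9.66]
```

Steady at about 10 N. Hold for 2+ seconds.

```bash

python3 -m inch '[0,0,0,0,20, 0,0,0,0,20, 0,0,0,0,20, 0,0,0,0,20, 0,0,0,0,20]'>/dev/null ; python3 ok.py 14
python3 -m inch '[0,0,0,0,20, 0,0,0,0,20, 0,0,0,0,20, 0,0,0,0,20, 0,0,0,0,20]'>/dev/null ; python3 ok.py 14
python3 -m inch '[0,0,0,0,20, 0,0,0,0,20, 0,0,0,0,20, 0,0,0,0,20, 0,0,0,0,20]'>/dev/null ; python3 ok.py 14
python3 -m inch '[0,0,0,0,20, 0,0,0,0,20, 0,0,0,0,20, 0,0,0,0,20, 0,0,0,0,20]'>/dev/null ; python3 ok.py 14
python3 - <<'E'
from h import *
x=cv2.cvtColor(grab('scene')['frame'],cv2.COLOR_RGB2BGR); cv2.imwrite('pics/g.png',cv2.resize(x[200:320,90:240],(750,600),interpolation=cv2.INTER_CUBIC))
E
```

```text
20.15 [ 470.01 -255.3   201.2 ] [-2.12  2.99 10.05]
20.65 [ 469.95 -255.27  201.16] [-2.03  2.09  9.63]
21.15 [ 469.98 -255.29  201.19] [-1.52  3.    9.7 ]
21.65 [ 469.97 -255.29  201.18] [-2.55  3.5   9.89]
```

View pics/g.png

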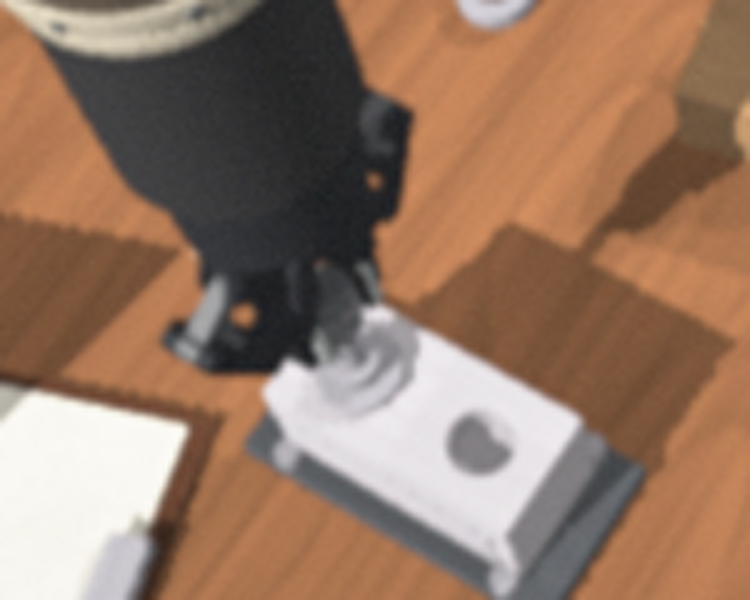

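Crop: rod is in the narrow bore with the stop flat on the face at (365,370); the recess (480,440) is empty. I'll ease off, release and retreat straight up.

```bash

python3 -m inch '[0,0,-0.02,0,20, 0,0,-0.02,0,20, 0,0,-0.02,0,20]'>/dev/null ; python3 ok.py 14
python3 -m inch '[0,0,0,0,30, 0,0,0,0,40, 0,0,0,0,60, 0,0,0,0,60, 0,0,0,0,60]'
python3 -m inch '[0,0,-0.3,0,60, 0,0,-0.8,0,60, 0,0,-1.6,0,60, 0,0,-2.4,0,60, 0,0,-2.8,0,60]'
python3 -m inch '[0,-0.8,0,0,60, 0,-1.8,0,0,60, 0,-2.8,0,0,60, 0,-3.8,0,0,60, 0,-4.5,0,0,60]'
python3 -m inch '[0,0,0,0,60, 0,-0.6,0,0,60, 0,-0.6,0,0,60, 0,-0.6,0,0,60]'
python3 - <<'E'
from h import *
a=[cv2.cvtColor(grab(n)['frame'],cv2.COLOR_RGB2BGR) for n in('scene','top')]
cv2.imwrite('pics/h.png',np.hstack([cv2.resize(a[0][210:310,110:210],(400,400),interpolation=2),cv2.resize(a[1][170:270,300:400],(400,400),interpolation=2)]))
for n in('scene','top'):
    d=load(n);P=cloud(d);m=(np.hypot(P[...,0]-467,P[...,1]+254)<30)
    for lo,hi in((74,82),(135,175)):
        k=m&(P[...,2]>lo)&(P[...,2]<hi); print(n,lo,k.sum(),P[k].mean(0).round(1) if k.any() else '',np.percentile(P[k][:,2],90) if k.any() else '')
E
```

```text
22.0 [ 469.78 -255.29  201.25] [-0.95  1.85  5.76]
time: 22.5
tcp_pos: [469.6, -255.2, 200.9]
eef_rot: [-3.142, 0.0, 0.001]
wrist_force: [-0.3, -0.0, 0.2]
gripper_width: 60.0
gripper_force: 0.0
time: 23.0
tcp_pos: [470.4, -255.6, 317.2]
eef_rot: [3.14, -0.004, 0.001]
wrist_force: [0.4, -0.8, 0.7]
gripper_width: 59.8
gripper_force: 0.0
time: 23.5
tcp_pos: [469.3, -73.4, 314.3]
eef_rot: [-3.141, -0.002, 0.002]
wrist_force: [1.0, -0.8, -0.2]
gripper_width: 59.9
gripper_force: 0.0
time: 23.9
tcp_pos: [469.5, -51.3, 313.7]
eef_rot: [-3.142, -0.001, 0.002]
wrist_force: [-0.1, -0.9, 0.3]
gripper_width: 60.0
gripper_force: 0.0
scene 74 255 [ 470.3 -256.5   77.6] 81.00081908650982
scene 135 182 [ 470.  -254.5  157.3] 164.46402402119438
top 74 116 [ 467.7 -246.1   77.1] 79.97442390008071
top 135 114 [ 469.8 -249.8  158. ] 162.92462166227168
```

View pics/h.png

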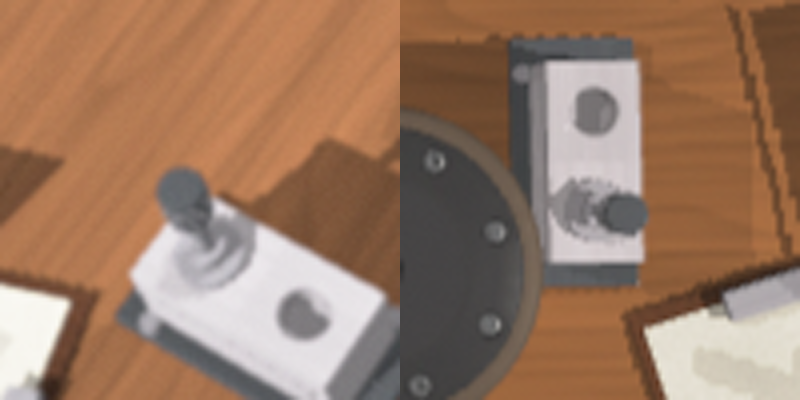

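The gauge stands free in the narrow bore: knob at (183,187) scene and (625,213) top, stop flat on the face, gripper clear. Knob top at z≈162 mm means the tip is at about 37 mm, which fits a depth near 35 mm.

```bash
python3 -c "
from bench import robot
print(robot.sign_off())"
```

```text
the job is handed in; nothing more can be done
None
```

The job is handed in: the gauge stands released and upright in the narrow bore, rod on the bottom and stop on the face, after a hold of just over 2 s at a wrist reading of about 10 N, with no bystander touched in any view I took; the sign-off gave no verdict.

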